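# Set the label dispenser to the next label format

## Task

Set up the label dispenser on the bench for the next label format: drop the loose sensor carrier onto the sensor rail at the loading gap at the rail's right-hand end, slide it along until it stands in line with the red format pointer, and let go of it there. Then fit the removable setting knob onto the dispenser's D-shaped dial shaft, turned so that the flats match and pushed all the way on without forcing it, and press the dial in against its spring to store the format. Finish while still holding the knob and keeping the dial pressed fully in; leave the pointer and the other things on the bench where they are.

Things in the scene. Friction and masses are not known exactly. Their poses are not given: they have to be found in the camera images.
- dispenser: Bench label dispenser, fixed. Grey base 232 (x) x 360 (y) mm; origin on the bench under its centre, front faces its -x (towards the robot), +y its left. Left: white control box 78 mm high, on its black top the brass dial shaft at x -30, y +105 mm. Right: label roll (135 mm high, front edge at x +5 mm) and before it the sensor rail along y at x -60 mm, between end posts no higher than the rail.
- rail_gap (a point): Middle of the rail's loading gap, on the rail's top edge, 125 mm above the bench; axes as the dispenser's. In the gap (53 mm long, from the right-hand post) the rail is a plain upright bar 6 mm thick; only here can the carrier be put on from above (within 7 mm of this point along y). From here it slides to the dispenser's +y, onto the T head.
- rail_mid (a point): A point on the rail's top edge 84.5 mm left (dispenser +y) of rail_gap; axes as the dispenser's. Left of the gap, to the left-hand post, the bar carries a T head 12 mm wide and 5 mm high, flush with the top edge, so a carrier there cannot be lifted off or put on.
- pointer_tip (a point): Tip of the red format pointer (14 mm wide) on the scale strip 40 mm in front of the rail, tip 51 mm below the rail's top edge; axes as the dispenser's. It stands 65 to 125 mm left of rail_gap, a different place each time; the middle of the carrier must stand level with it along y. It can be pushed by accident: leave it.
- carrier: Loose sensor carrier, about 90 g: black inverted U standing on its legs, orange fin on top, steel sensor barrel on its front (-x) leg. 34 mm long (y, along the rail), x from -27 (barrel) to +15 mm, 75 mm high; origin under its centre at the feet. Fin 14 mm (y) x 22 mm (x), 46 to 75 mm above the feet. Hung, its -x faces the dispenser's front (-x). Starts turned up to 0.5 rad.
- carrier_seat (a point): Middle of the ceiling of the carrier's slot, 39 mm above its feet; rests on the rail's top edge when hung. The slot runs along y, open below and at both ends: 18 mm wide at the feet, narrowing by slopes to a throat 8 mm wide 22 to 30 mm above the feet, then a cavity 15 mm wide up to the ceiling.
- carrier_grip (a point): Centre of the carrier's orange fin, 62 mm above its feet; axes as the carrier's.
- knob: Loose black setting knob, about 90 g, standing upright; round skirt 44 mm across and 20 mm high, on it a bar grip 14 mm wide (y), 40 mm long (x), 20 to 43 mm above the underside. Origin: centre of the underside. Below it has a D-shaped bore, 15.4 mm across; the bore's flat is on the +x side, 2.6 mm from the axis. The white line on the bar's top and end points to +x, to the flat.
- knob_bore_end (a point): Centre of the end of the knob's bore, 16 mm above the underside (the bore's mouth is 3 mm above it); axes as the knob's.
- shaft_tip (a point): Centre of the top of the upright brass D-shaft, 103 mm above the bench. Shaft 14 mm across, its flat, 2 mm from the axis, faces this point's +x; 1.2 mm chamfer round its tip except at the flat. The knob goes on, 13 mm deep, when its +x agrees with the shaft's +x within about 8 degrees.
- dial_turn (a joint): Angle of the D-shaft about the vertical, counter-clockwise from above, 0 when its flat faces the dispenser's +x (away from the robot); stiff (0.3 N m), starts within 0.5 rad of 0.
- dial_press (a joint): How far the dial shaft is pressed in: 0 at rest, 0.005 fully in (5 mm); the spring takes 3 N to start and 10.5 N when fully in, and returns the shaft; then a hard stop. Never bear on the knob with over 40 N.
- carton_s3: Bystander: small brown carton, 55 x 105 x 35 mm; origin at the centre of its underside; leave it where it is.
- glue_stick: Bystander: glue stick standing on end, 28 mm thick, 95 mm high; origin at the centre of its underside; leave it where it is.
Things that resemble listed ones, but are neither listed nor needed, are in the scene too. What is shaped like the knob but green, orange or yellow is not meant.

How it is judged:
By the outcome, as a careful person would: the job done as asked, in the order asked, and still so for the second after the job is handed in, while the arm keeps its last pose, push and grip.
It also fails if it takes over 64 s, if anything falls off the work surface, if the arm or the gripper's body presses on something with over 40 N, if the wrist force passes 120 N, or if a joint passes its speed limit or range.

## Robot

A 6-joint arm with a two-finger parallel gripper is mounted at the origin on a cart in front of the work surface, level with it; the furniture and walls round the work are solid. World frame = base frame: x ahead of the robot, y to its left, z up, the work surface at z = 0. Lengths are in mm, angles in rad, forces in N, time in s.
With the tool pointing down it reaches from about 275 to 750 mm from the base axis. Payload 10.2 kg.
Tool frame: the origin (TCP) lies at the very end of the fingers, on their centre line; the grasp point (between the pads) lies 19 mm behind it; z points along the fingers, y is the line along which they close (so a half turn about z gives the same grasp; the last joint's range is limited). The gripper opens to 85 mm and grips with 20 to 120 N. Pads are 22 mm wide; open, the fingers measure 114 mm over their backs; the gripper's body (76 mm by 85 mm) begins 54 mm behind the grasp point. The pads swing forward as they close: fully open they stand 13 mm farther back than shut.
Start: joints at [-1.462, 0.313, 1.498, -0, 1.331, -0.223], TCP at [171.004, -496.376, 231.294] pointing down, gripper open.
Joint ranges: [-2.94, 2.94], [-0.97, 2.17], [0.19, 2.56], [-1.23, 4.37], [0.02, 3.11], [-2.88, 2.88]. Speed limits (rad/s): [2.39, 2.39, 3.01, 3.14, 3.14, 3.14].

## Interface

Orientations are given as a unit quaternion [w, x, y, z].
In Python, from rig import * gives the robot as it stands. The module is installed in compiled form; this text tells all that it offers.
- The arm moves only by the shell command python3 -m crank 'ROWS' [FORCE]. ROWS is JSON, a list that holds one entry, the list of rows, each a list of 7 numbers: the shift along the tool's x, y, z in units of 25 mm (1.0 is 25 mm), then the turn, a rotation vector about the tool's x, y, z in units of 8 degrees (1.0 is 8 degrees), then the finger opening in mm, from 0 to 85.4. A call has exactly 8 rows; each row shifts and turns the commanded pose from where the row before left it, along the tool's axes as they then stand; what a row does not reach is not made up. A row lasts 1/10 s, in which the tool goes at most 50 mm and 8.59 degrees, less where a joint would pass 70% of its speed; a pose out of reach is approached as far as the arm can. A call is refused whole if a number of a shift passes 1 or a number of a turn 1, either way. A call with a gripper value outside its range is refused whole. The fingers move at their own pace and stop on an object; FORCE is the grip in N (left out, the last holds). Time passes only in rows, so rows that do not move let the fingers close, or fill a call up. It gives the time, the measured TCP pose, the force, the opening and the grip force at its end, in the units of the state.
- sense(): the state, without advancing time (a new reading comes with each control period).
- capture(name): name is "side" or "top" or "wrist"; returns the picture (384x512x3 uint8, blue, green, red); there is no depth.
- camera_model(name): a dict with "fx", "fy", "cx", "cy" (pixels), "world_from_camera" (4x4, takes a point from camera to world coordinates); the wrist camera has in their place "T_tool_cam" (4x4, takes a point from camera to tool coordinates, whose origin is the TCP and whose axes are the flange's). Camera axes: x right, y up, looking along -z (the intrinsics and any distortion apply to the point x, -y, -z); pixel columns grow to the right and rows downward; lengths in mm; the calibration is good to about 2 mm. A picture is of the moment at which its call begins: read the wrist's pose just before it. camera_model takes no time and is no camera call.
- finish_job(): hands the job in; it is judged then, once.
The state is a dict: "time_s": time; "joints": joint angles; "dq": joint speeds; "tau": joint torques, N m; "eef_pos": TCP position; "ee_rot": TCP orientation; "force": force on the tool from outside, world axes, zero at the start; "wrist_torque": the same for the moment, N m; "grip_width": opening from 0.0 (shut) to 1.0 (fully open); "grip_force": force on a finger pad.
Only numpy, scipy, OpenCV 4.12 (cv2) and the standard library are available. Lean on these libraries where they do the work, as an engineer would, in place of code of your own. Each camera call takes 0.05 s, during which the arm holds its last target. There are 200 camera calls.

## Working session

There is one attempt and no reset: what is moved stays moved. The work goes in short steps, Python scripts to look and compute and a shell command to move; the robot and the scene stay as the last step left them, time stands still between calls to the robot, and variables do not carry over. Pictures are saved under pics/ and viewed, at most 10 in all, crops included, and the job is handed in when it is done.

```bash
mkdir -p pics; python3 - <<'E'
from rig import *
import cv2,numpy as np
np.set_printoptions(precision=4,suppress=True)
s=sense();print(s)
for n in("top","side","wrist"):
    m=camera_model(n);print(n,m)
    cv2.imwrite(f"pics/{n}0.png",capture(n))
a=cv2.imread("pics/top0.png");cv2.imwrite("pics/top0b.png",cv2.resize(a,(800,600),interpolation=cv2.INTER_CUBIC))
a=cv2.imread("pics/side0.png");cv2.imwrite("pics/side0b.png",cv2.resize(a,(800,600),interpolation=cv2.INTER_CUBIC))
E
```

```text
{'time_s': 0.0, 'joints': array([-1.4624,  0.3134,  1.4985,  0.    ,  1.331 , -0.2234]), 'dq': array([-0.0005,  0.0003, -0.0008,  0.0002, -0.0004, -0.0013]), 'tau': array([ -0.0008, -41.2263, -25.9743,  -0.0002,   0.0042,   0.    ]), 'eef_pos': array([ 170.9928, -496.0967,  230.7303]), 'ee_rot': array([-0.0006,  0.9863,  0.1652,  0.0001]), 'force': array([-0.0969,  0.0498,  0.2161]), 'wrist_torque': array([ 0.0223, -0.0124, -0.0219]), 'grip_force': 0.0, 'grip_width': 0.9948564367557965}
top {'fx': 466.05714514701106, 'fy': 466.05714514701106, 'cx': 246.98605522682993, 'cy': 200.5824141800659, 'world_from_camera': array([[  -0.0043,    0.981 ,   -0.194 ,  206.5597],
       [  -1.    ,   -0.0057,   -0.0064,  -23.1986],
       [  -0.0074,    0.1939,    0.981 , 1418.3318],
       [   0.    ,    0.    ,    0.    ,    1.    ]])}
side {'fx': 352.693370927425, 'fy': 352.693370927425, 'cx': 257.24963184168575, 'cy': 191.18993369009493, 'world_from_camera': array([[   0.9347,    0.1808,   -0.3062,  165.612 ],
       [  -0.3553,    0.4408,   -0.8243, -824.4447],
       [  -0.014 ,    0.8792,    0.4762,  583.8448],
       [   0.    ,    0.    ,    0.    ,    1.    ]])}
wrist {'fx': 286.8782244388251, 'fy': 286.8782244388251, 'cx': 258.0129878268128, 'cy': 191.27098368608557, 'T_tool_cam': array([[  -0.001 ,    0.9634,    0.2682,   68.4848],
       [   1.    ,    0.0006,    0.0018,    0.3778],
       [   0.0016,    0.2682,   -0.9634, -143.0141],
       [   0.    ,    0.    ,    0.    ,    1.    ]])}
```

View pics/top0b.png

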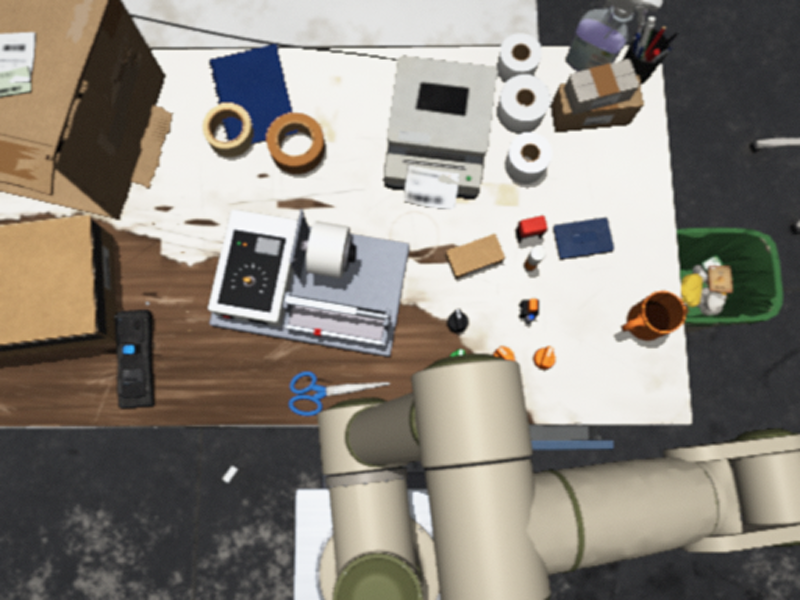

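View pics/side0b.png

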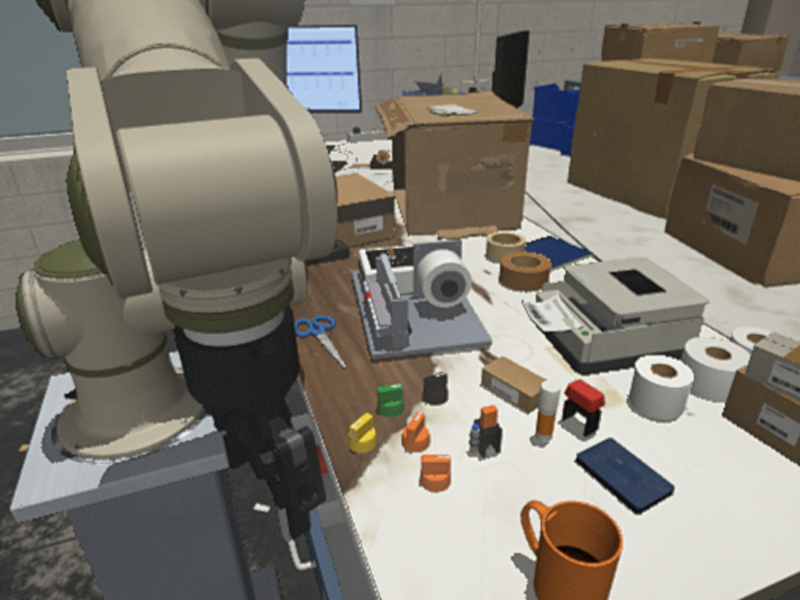

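Top picture: the dispenser lies at (310,280) of 800x600, the knob (black) at (457,320), and the carrier (orange fin, black U) at (530,308). The red-finned piece at (533,227) and the coloured knobs are decoys. The side picture agrees, with the carrier at (488,430) and the knob at (435,388).

```bash
cat > h.py <<'E'
from rig import *
import cv2,numpy as np
from scipy.spatial.transform import Rotation as R
np.set_printoptions(precision=3,suppress=True)
def rot(s): return R.from_quat(np.roll(s["ee_rot"],-1))
def cam(name,s=None):
    m=camera_model(name)
    if name=="wrist":
        T=np.eye(4);T[:3,:3]=rot(s).as_matrix();T[:3,3]=s["eef_pos"];return m,T@m["T_tool_cam"]
    return m,m["world_from_camera"]
def ray(mT,u,v,z):
    m,T=mT
    d=T[:3,:3]@np.array([(u-m["cx"])/m["fx"],-(v-m["cy"])/m["fy"],-1]);o=T[:3,3]
    return o+d*(z-o[2])/d[2]
def proj(mT,p):
    m,T=mT;q=np.linalg.inv(T)@np.append(p,1)
    return np.array([m["cx"]+m["fx"]*q[0]/-q[2],m["cy"]-m["fy"]*q[1]/-q[2]])
def go(p,yaw=None,s=None):
    """tool-down target TCP p, tool x-axis heading yaw: print tool shift units (at present axes) and turn units"""
    s=s or sense();r=rot(s);X=r.as_matrix()[:,0];y0=np.arctan2(X[1],X[0])
    print("pos",s["eef_pos"],"yaw",y0,"t",s["time_s"])
    print("shift units",r.inv().apply(np.array(p)-s["eef_pos"])/25)
    # remaining rotation to exact tool-down with yaw
    yaw=y0 if yaw is None else yaw
    T=R.from_matrix(np.array([[np.cos(yaw),np.sin(yaw),0],[np.sin(yaw),-np.cos(yaw),0],[0,0,-1]]).T)
    print("turn units",np.degrees((r.inv()*T).as_rotvec())/8)
E
python3 - <<'E'
from h import *
t=cam("top")
k=.64
for n,u,v,z in(("knob",457,318,43),("fin",530,303,75),("dial",249,281,103),("pointer",318,332,74),("railR",386,316,125),("railL",288,299,125),("carton",475,256,35),("glue",534,255,95)):
    print(n,ray(t,u*k,v*k,z))
go([400,-290,300],0)
go([400,-290,300],-3.14)
E
```

```text
knob [ 468.697 -150.754   43.   ]
fin [ 490.562 -285.811   75.   ]
dial [529.545 239.834 103.   ]
pointer [437.579 112.998  74.   ]
railR [457.488 -14.876 125.   ]
railL [490.02  163.291 125.   ]
carton [ 594.053 -189.728   35.   ]
glue [ 578.483 -293.339   95.   ]
pos [ 170.973 -496.181  230.879] yaw 0.3317779556407696 t 0.15
shift units [11.348 -4.816 -2.758]
turn units [-0.007 -0.     2.376]
pos [ 170.973 -496.181  230.879] yaw 0.3317779556407696 t 0.15
shift units [11.348 -4.816 -2.758]
turn units [  0.     -0.01  -20.135]
```

```bash
python3 -m crank '[[[0,0,0,0,0,0.8,85],[0,0,0,0,0,0.8,85],[0,0,0,0,0,0.8,85],[0.94,-0.85,-0.1,0,0,0,85],[0.94,-0.85,-0.1,0,0,0,85],[0.94,-0.85,-0.1,0,0,0,85],[0.94,-0.85,-0.1,0,0,0,85],[0.94,-0.85,-0.1,0,0,0,85]]]'
python3 -m crank '[[[0.94,-0.85,-0.1,0,0,0,85],[0.94,-0.85,-0.1,0,0,0,85],[0.94,-0.85,-0.1,0,0,0,85],[0.94,-0.85,-0.1,0,0,0,85],[0.94,-0.85,-0.1,0,0,0,85],[0.94,-0.85,-0.1,0,0,0,85],[0.94,-0.85,-0.1,0,0,0,85],[0.94,-0.85,-0.1,0,0,0,85]]]'
python3 - <<'E'
from h import *
import pickle
s=sense();a=capture("wrist");pickle.dump(s,open("w1.pkl","wb"));cv2.imwrite("pics/w1.png",a)
print(s["eef_pos"],s["ee_rot"],s["time_s"])
m=cam("wrist",s)
print(proj(m,[469,-151,43]),proj(m,[490,-286,75]))
cv2.imwrite("pics/w1b.png",cv2.resize(a,(800,600),interpolation=cv2.INTER_CUBIC))
E
```

```text
time_s: 0.95
eef_pos: [289.6, -389.5, 243.7]
ee_rot: [-0.0, 1.0, -0.002, -0.0]
force: [0.4, 0.1, -0.3]
grip_width: 0.993
grip_force: 0.0
time_s: 1.75
eef_pos: [478.2, -220.0, 263.7]
ee_rot: [-0.0, 1.0, -0.002, -0.0]
force: [0.1, 0.0, -0.2]
grip_width: 1.001
grip_force: 0.0
[ 478.211 -220.048  263.715] [-0.     1.    -0.002 -0.   ] 1.75
[205.115 173.784] [314.909 161.476]
```

View pics/w1b.png

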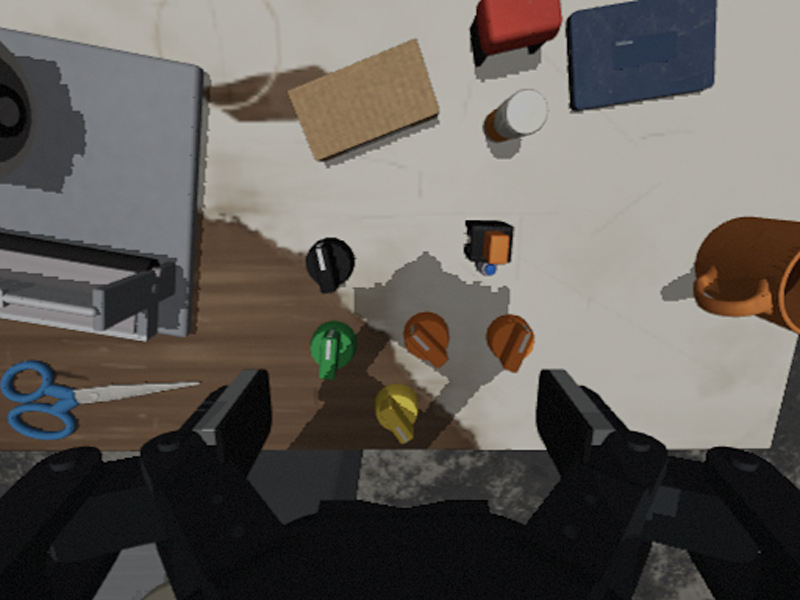

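The wrist view shows the carrier at (490,245) of 800x600, with its barrel in front at (489,268), and the knob at (330,262), with its bar nearly along x. I'll enlarge both.

```bash
python3 - <<'E'
from h import *
a=cv2.imread("pics/w1.png")
f=lambda x,y:cv2.resize(a[y:y+55,x:x+40],None,fx=10,fy=10,interpolation=cv2.INTER_CUBIC)
o=np.hstack([f(192,140),f(292,128)]);
for i in range(0,800,50): cv2.putText(o,str((192 if i<400 else 292)+(i%400)//10),(i,10),0,.35,(0,0,255))
for j in range(0,550,50): cv2.putText(o,f"{140+j//10}/{128+j//10}",(0,j+4),0,.35,(0,0,255))
cv2.imwrite("pics/c1.png",o)
E
```

```text
(no output)
```

View pics/c1.png

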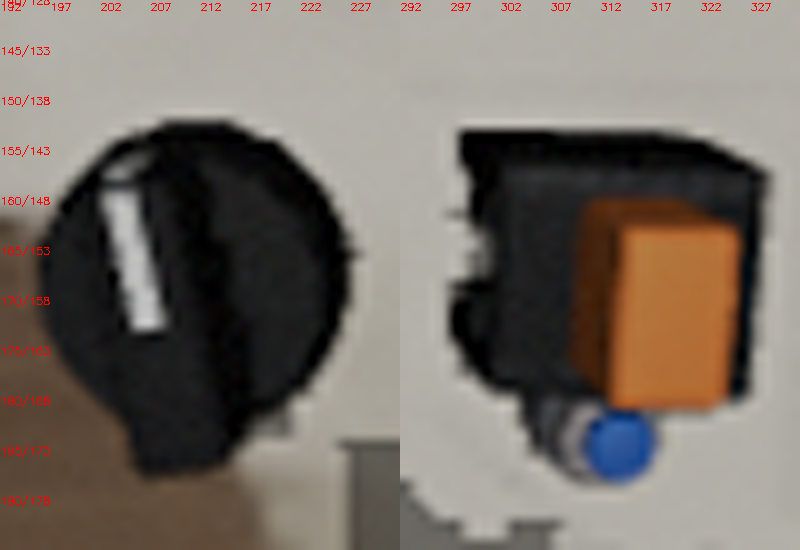

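```bash
python3 - <<'E'
from h import *
import pickle
m=cam("wrist",pickle.load(open("w1.pkl","rb")))
c=np.array([ray(m,292+(u-400)/10-.45,128+v/10-.45,75) for u,v in((622,225),(742,222),(728,408),(610,404))])
print(c,c.mean(0)); d=(c[0]+c[1]-c[2]-c[3])/2;e=(c[0]+c[3]-c[1]-c[2])/2
print("fin len",np.linalg.norm(d),np.linalg.norm(e),"yaw",np.arctan2(d[1],d[0]),np.arctan2(-e[0],e[1]))
k=[ray(m,192+u/10-.45,140+v/10-.45,43) for u,v in((120,187),(147,330),(184,472))]
d=k[0]-k[1];print(k,"yaw",np.arctan2(d[1],d[0]), "ctr",(k[0]+k[2])/2)
b=ray(m,192+19.4-.45,140+27.6-.45,10);print("skirt",b)
E
```

```text
[[ 503.31  -284.011   75.   ]
 [ 503.6   -297.829   75.   ]
 [ 481.813 -297.476   75.   ]
 [ 482.345 -283.608   75.   ]] [ 492.767 -290.731   75.   ]
fin len 21.379407444754982 13.843623622805511 yaw -0.017661356657662296 -0.008739769287567672
[array([ 489.236, -150.094,   43.   ]), array([ 470.623, -152.556,   43.   ]), array([ 451.624, -156.404,   43.   ])] yaw 0.1315121532412904 ctr [ 470.43  -153.249   43.   ]
skirt [ 471.407 -153.394   10.   ]
```

```bash
python3 -m crank '[[[0.07,0.35,0.7,0,0,0,60],[0.07,0.35,0.8,0,0,0,60],[0.07,0.35,0.8,0,0,0,60],[0.07,0.35,0.8,0,0,0,60],[0.07,0.35,0.8,0,0,0,60],[0.07,0.36,0.8,0,0,0,60],[0.08,0.36,0.8,0,0,0,60],[0.08,0.36,0.8,0,0,0.07,60]]]'
python3 - <<'E'
from h import *
go([492.8,-290.7,50],-0.013)
E
```

```text
time_s: 2.6
eef_pos: [491.6, -292.2, 105.2]
ee_rot: [-0.0, 1.0, -0.007, -0.0]
force: [-0.3, -0.4, -0.1]
grip_width: 0.7
grip_force: 0.0
pos [ 491.562 -292.207  105.228] yaw -0.013209655837517927 t 2.6
shift units [ 0.05  -0.06   2.209]
turn units [-0.003  0.003 -0.002]
```

```bash
python3 -m crank '[[[0,0,0.4,0,0,0,60],[0,0,0.6,0,0,0,60],[0,0,0.6,0,0,0,60],[0,0,0.5,0,0,0,60],[0,0,0.1,0,0,0,60],[0,0,0,0,0,0,10],[0,0,0,0,0,0,8],[0,0,0,0,0,0,8]]]' 60
python3 -m crank '[[[0,0,0,0,0,0,8],[0,0,0,0,0,0,8],[0,0,0,0,0,0,8],[0,0,0,0,0,0,8],[0,0,-0.5,0,0,0,8],[0,0,-0.8,0,0,0,8],[0,0,-0.8,0,0,0,8],[0,0,0,0,0,0,8]]]' 60
python3 -c "from h import *
go([0,0,0])"
```

```text
time_s: 3.4
eef_pos: [492.0, -292.1, 52.0]
ee_rot: [0.0, 1.0, -0.006, 0.0]
force: [-0.1, 0.2, -0.4]
grip_width: 0.192
grip_force: 0.0
time_s: 4.2
eef_pos: [492.7, -292.8, 106.7]
ee_rot: [0.002, 1.0, -0.007, 0.002]
force: [-0.6, -0.4, -1.4]
grip_width: 0.152
grip_force: 60.1
pos [ 492.66  -292.808  106.715] yaw -0.013008183403846527 t 4.2
shift units [-19.873 -11.469   4.157]
turn units [ 0.024 -0.026 -0.   ]
```

```bash
python3 -m crank '[[[0,0,-0.8,0,0,0,8],[0,-0.5,-1,0,0,0,8],[-0.1,-0.9,-1,0,0,0,8],[-0.1,-0.9,-1,0,0,0,8],[-0.1,-0.9,-1,0,0,0,8],[-0.1,-0.9,-1,0,0,0,8],[-0.1,-0.9,-0.5,0,0,0,8],[-0.1,-0.9,0,0,0,0,8]]]'
python3 -m crank '[[[-0.1,-0.9,0,0,0,0,8],[-0.1,-0.9,0,0,0,0,8],[-0.1,-0.9,0,0,0,0,8],[-0.1,-0.9,0,0,0,0,8],[-0.1,-0.9,0,0,0,0,8],[-0.1,-0.9,0,0,0,0,8],[0,-0.9,0,0,0,0.6,8],[0,0,0,0,0,0.6,8]]]'
python3 - <<'E'
from h import *
import pickle
s=sense();a=capture("wrist");pickle.dump(s,open("w2.pkl","wb"));cv2.imwrite("pics/w2.png",a)
print(s["eef_pos"],s["ee_rot"],s["time_s"],s["force"],s["dq"])
cv2.imwrite("pics/w2b.png",cv2.resize(a,(800,600),interpolation=cv2.INTER_CUBIC))
E
```

```text
time_s: 5.0
eef_pos: [478.8, -143.6, 262.6]
ee_rot: [0.001, 1.0, -0.007, 0.001]
force: [-0.2, 0.2, -0.4]
grip_width: 0.152
grip_force: 60.1
time_s: 5.8
eef_pos: [465.2, 15.5, 260.8]
ee_rot: [-0.0, 0.996, -0.091, -0.001]
force: [0.4, -0.5, -1.1]
grip_width: 0.149
grip_force: 60.0
[465.216  15.479 260.757] [-0.     0.996 -0.091 -0.001] 5.8 [ 0.406 -0.493 -1.11 ] [-0.042  0.006 -0.004 -0.013 -0.005  0.796]
```

View pics/w2b.png

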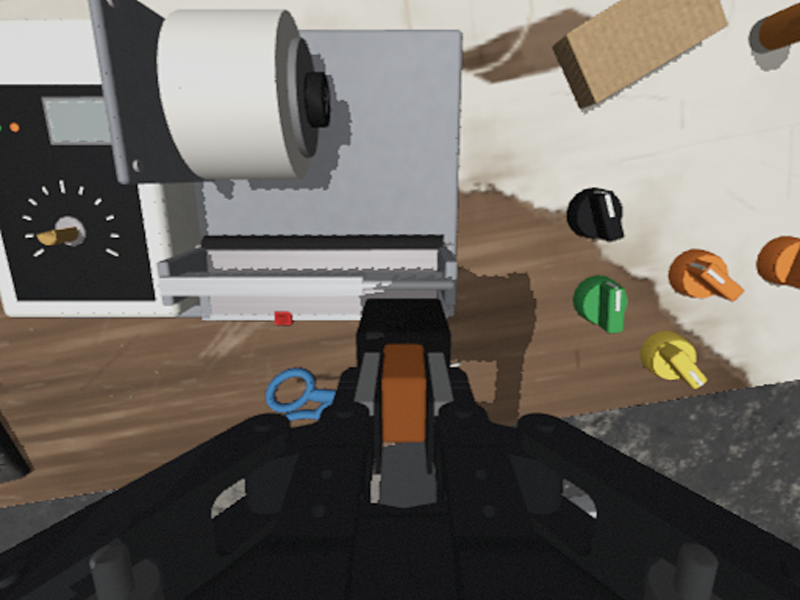

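The view shows the rail from (165,285) to (455,285), the T head ending near (365,285), the red pointer at (284,318) and the dial shaft at (65,232), with the carrier held. The wrist was still turning, so I'll retake it settled and enlarge.

```bash
python3 -m crank '[[[0,0,0,0,0,0,8],[0,0,0,0,0,0,8],[0,0,0,0,0,0,8],[0,0,0,0,0,0,8],[0,0,0,0,0,0,8],[0,0,0,0,0,0,8],[0,0,0,0,0,0,8],[0,0,0,0,0,0,8]]]'
python3 - <<'E'
from h import *
import pickle
s=sense();a=capture("wrist");pickle.dump(s,open("w2.pkl","wb"));cv2.imwrite("pics/w2.png",a)
print(s["eef_pos"],s["ee_rot"],s["time_s"],s["force"],s["dq"])
A=cv2.resize(a[140:215,97:297],None,fx=4,fy=4,interpolation=cv2.INTER_CUBIC)
B=cv2.resize(a[115:175,0:80],None,fx=5,fy=5,interpolation=cv2.INTER_CUBIC)
C=cv2.resize(a[170:220,220:300],None,fx=5,fy=5,interpolation=cv2.INTER_CUBIC)
C=np.vstack([C,C[:50]*0])
o=np.vstack([A,np.hstack([B,C])])
for i in range(0,800,80): cv2.putText(o,str(97+i//4),(i,10),0,.35,(0,0,255))
for i in range(0,300,60): cv2.putText(o,str(140+i//4),(0,i+4),0,.35,(0,0,255))
cv2.imwrite("pics/c2.png",o)
E
```

```text
time_s: 6.65
eef_pos: [465.7, 13.4, 261.3]
ee_rot: [-0.0, 0.996, -0.09, 0.0]
force: [-0.4, -0.4, -0.5]
grip_width: 0.15
grip_force: 60.0
[465.672  13.429 261.305] [-0.     0.996 -0.09   0.   ] 6.65 [-0.36  -0.375 -0.532] [ 0.001 -0.     0.    -0.    -0.002  0.001]
```

View pics/c2.png

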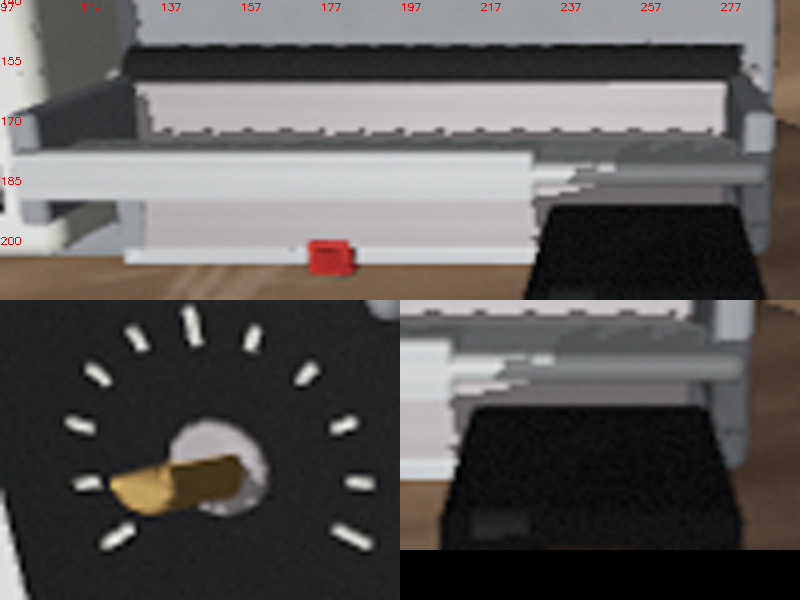

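```bash
python3 -m crank '[[[-0.3,-0.5,0,0,0,0,8],[-0.3,-0.9,0,0,0,0,8],[-0.3,-0.9,0,0,0,0,8],[-0.3,-0.9,0,0,0,0,8],[-0.3,-0.4,0,0,0,0,8],[0,0,0,0,0,0,8],[0,0,0,0,0,0,8],[0,0,0,0,0,0,8]]]'
python3 - <<'E'
from h import *
import pickle
s=sense();a=capture("wrist");pickle.dump(s,open("w3.pkl","wb"));cv2.imwrite("pics/w3.png",a)
print(s["eef_pos"],s["ee_rot"],s["time_s"],s["dq"])
m2=cam("wrist",pickle.load(open("w2.pkl","rb")));m3=cam("wrist",s)
P=lambda u,v,z:ray(m2,97+u/4-.4,140+v/4-.4,z)
p=P(331,250,74);te=P(533,174.5,125);d=P(145,488,103)
d=ray(m2,(147)/5-.4,115+(490-300)/5-.4,103)
print("pointer",p,"Tend",te,"railL",P(22,175.5,125),"shaft",d)
for q in(p,te,d):print(proj(m3,q))
u,v=proj(m3,p).round().astype(int);x,y=proj(m3,d).round().astype(int)
A=cv2.resize(a[v-25:v+25,u-40:u+40],None,fx=5,fy=5,interpolation=cv2.INTER_CUBIC)
B=cv2.resize(a[y-25:y+25,x-20:x+60],None,fx=5,fy=5,interpolation=cv2.INTER_CUBIC)
u2,v2=proj(m3,te).round().astype(int);C=cv2.resize(a[v2-25:v2+25,u2-40:u2+40],None,fx=5,fy=5,interpolation=cv2.INTER_CUBIC)
B=cv2.resize(a[y-15:y+15,x-20:x+20],None,fx=10,fy=10,interpolation=cv2.INTER_CUBIC)
D=B.copy()*0; D=np.vstack([D,D])[:250]
D=cv2.resize(a[100:200,0:160],None,fx=2.5,fy=2.5)
o=np.vstack([np.hstack([A,C]),np.hstack([B[:250],D])])
print("origins A",u-40,v-25,"C",u2-40,v2-25,"B",x-20,y-15)
cv2.imwrite("pics/c3.png",o)
E
```

```text
time_s: 7.5
eef_pos: [445.1, 108.0, 261.3]
ee_rot: [0.0, 0.996, -0.091, 0.0]
force: [-0.6, 0.1, -1.6]
grip_width: 0.15
grip_force: 60.1
[445.093 107.999 261.282] [ 0.     0.996 -0.091  0.   ] 7.5 [-0.004  0.002 -0.001  0.002 -0.     0.002]
pointer [446.261 114.179  74.   ] Tend [469.827  41.81  125.   ] railL [492.697 168.08  125.   ] shaft [535.436 246.117 103.   ]
[253.039 171.838]
[321.029 145.77 ]
[108.715 116.092]
origins A 213 147 C 281 121 B 89 101
```

View pics/c3.png

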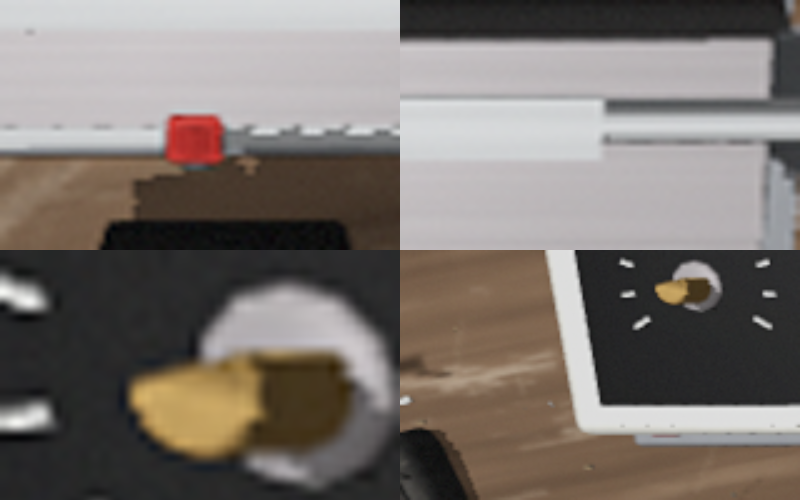

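The crops show the pointer at (251.5,174.4) native, the T-head end at (321.2,146.2), and the shaft's D top at about (108.4,114.2) with its flat facing up and slightly left.

```bash
cat >> h.py <<'E'
def tri(obs):
    from scipy.optimize import least_squares
    r=least_squares(lambda p:np.concatenate([proj(m,p)-uv for m,uv in obs]),[470,100,90]);return r.x,r.fun
E
python3 - <<'E'
from h import *
import pickle
m2=cam("wrist",pickle.load(open("w2.pkl","rb")));m3=cam("wrist",pickle.load(open("w3.pkl","rb")))
Q=lambda u,v:np.array([97+u/4-.4,140+v/4-.4])
print("ptr",*tri([(m2,Q(331,252)),(m3,[251.5,174.4])]))
print("T",*tri([(m2,Q(533,174.5)),(m3,[321.2,146.2])]))
y=-.18;ex=np.array([np.cos(y),np.sin(y)]);ey=np.array([-ex[1],ex[0]])
te=(ray(m3,321.2,146.2,125)+ray(m2,*Q(533,174.5),125))/2
gap=te[:2]-26.5*ey
for z in(74,66,80):
  p=ray(m3,251.5,174.4,z);print("pointer",p,"along y from gap",ey@(p[:2]-gap),"x from rail",ex@(p[:2]-gap))
print("gap",gap,"origin", gap+60*ex, "shaft", ray(m3,108.35,114.15,103))
s=ray(m3,108.35,114.15,103)[:2];print("shaft rel rail: x (exp +30)",ex@(s-gap),"y",ey@(s-gap))
go([*gap,140],-.18)
E
```

```text
ptr [442.508 117.239  65.251] [ 0.248  0.604 -0.241 -0.587]
T [469.605  41.763 125.042] [ 0.088  0.214 -0.085 -0.206]
pointer [443.572 116.532  74.   ] along y from gap 95.40816779019826 x from rail -39.00154908177384
pointer [441.901 117.041  66.   ] along y from gap 95.60989231447755 x from rail -40.736616366838945
pointer [444.825 116.15   80.   ] along y from gap 95.25687439698875 x from rail -37.70024861797502
gap [464.862  15.682] origin [523.893   4.941] shaft [537.329 245.873 103.   ]
shaft rel rail: x (exp +30) 30.085325026226997 y 239.4451426604778
pos [445.124 108.004 261.267] yaw -0.1816986629694632 t 7.55
shift units [1.444 3.489 4.851]
turn units [ 0.001 -0.    -0.012]
```

```bash
python3 -m crank '[[[0.3,0.6,0,0,0,0,8],[0.4,0.9,0.2,0,0,0,8],[0.4,0.9,0.7,0,0,0,8],[0.31,0.8,0.7,0,0,0,8],[0,0.29,0.7,0,0,0,8],[0,0,0.7,0,0,0,8],[0,0,0.05,0,0,-0.012,8],[0,0,0,0,0,0,8]]]'
python3 - <<'E'
from h import *
import pickle
s=sense();a=capture("wrist");pickle.dump(s,open("w4.pkl","wb"))
go([464.1,15.8,138],-.18)
A=cv2.resize(a[150:270,178:338],None,fx=5,fy=5,interpolation=cv2.INTER_CUBIC)
cv2.imwrite("pics/c4.png",A);print(s["force"])
m=cam("wrist",s)
for q in([469.8,41.75,125],[464.86,15.68,125]): print((proj(m,np.array(q))-[178,150])*5)
E
```

```text
time_s: 8.35
eef_pos: [464.1, 16.2, 185.4]
ee_rot: [-0.0, 0.996, -0.09, -0.0]
force: [0.4, 0.2, 0.2]
grip_width: 0.151
grip_force: 60.1
pos [464.357  16.311 185.824] yaw -0.17918198877154462 t 8.4
shift units [-0.009  0.022  1.913]
turn units [ 0.    -0.008  0.006]
[0.382 0.195 0.174]
[226.766 275.793]
[404.522 277.036]
```

View pics/c4.png

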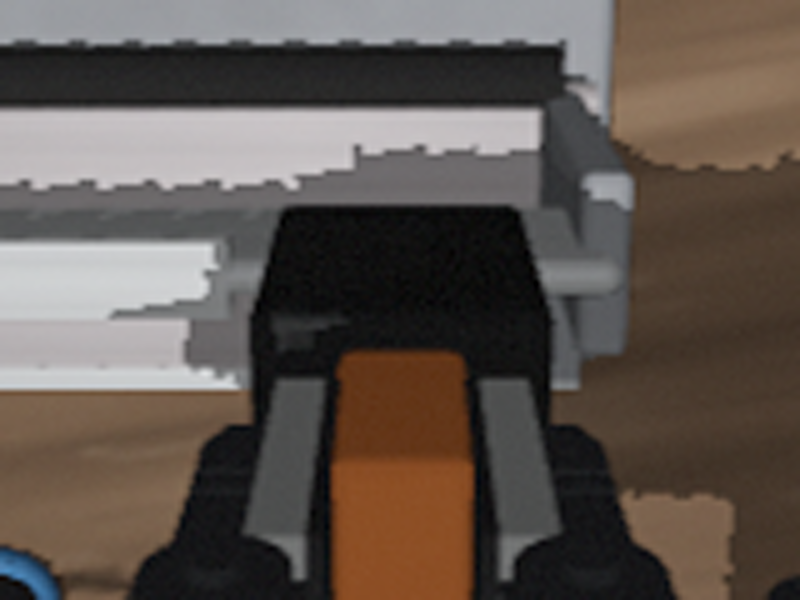

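```bash
python3 -m crank '[[[0,0,0.3,0,0,0,8],[0,0,0.3,0,0,0,8],[0,0,0.3,0,0,0,8],[0,0,0.2,0,0,0,8],[0,0,0.1,0,0,0,8],[0,0,0.1,0,0,0,8],[0,0,0,0,0,0,8],[0,0,0,0,0,0,8]]]'
python3 -c "
from h import *
go([464.1,15.8,138],-.18)"
```

```text
time_s: 9.2
eef_pos: [464.0, 16.5, 152.6]
ee_rot: [0.0, 0.996, -0.089, 0.0]
force: [0.2, 0.1, 0.1]
grip_width: 0.15
grip_force: 60.2
pos [463.977  16.548 152.641] yaw -0.1788942994690589 t 9.2
shift units [0.01  0.029 0.586]
turn units [ 0.    -0.001  0.008]
```

```bash
python3 -m crank '[[[0,0,0.1,0,0,0,8],[0,0,0.1,0,0,0,8],[0,0,0.1,0,0,0,8],[0,0,0.1,0,0,0,8],[0,0,0.08,0,0,0,8],[0,0,0.04,0,0,0,8],[0,0,0,0,0,0,8],[0,0,0,0,0,0,8]]]'
python3 -c "
from h import *
go([464.1,15.8,138],-.18)"
```

```text
time_s: 10.0
eef_pos: [464.0, 16.6, 139.6]
ee_rot: [-0.0, 0.996, -0.089, -0.0]
force: [-0.0, 0.1, -0.7]
grip_width: 0.15
grip_force: 60.2
pos [463.968  16.562 139.576] yaw -0.17895264200304276 t 10.0
shift units [0.011 0.029 0.063]
turn units [-0.     0.     0.008]
```

```bash
python3 -m crank '[[[0,-0.1,0,0,0,0,8],[0,-0.2,0,0,0,0,8],[0,-0.3,0,0,0,0,8],[0,-0.3,0,0,0,0,8],[0,-0.3,0,0,0,0,8],[0,-0.2,0,0,0,0,8],[0,-0.1,0,0,0,0,8],[0,0,0,0,0,0,8]]]'
python3 -c "
from h import *
go([481.15,109.7,138],-.18)"
```

```text
time_s: 10.8
eef_pos: [470.7, 53.8, 139.5]
ee_rot: [-0.0, 0.996, -0.089, 0.0]
force: [1.1, -0.2, -1.2]
grip_width: 0.152
grip_force: 60.2
pos [470.663  53.764 139.528] yaw -0.17851757024548068 t 10.8
shift units [ 0.016 -2.276  0.061]
turn units [-0.    -0.     0.011]
```

```bash
python3 -m crank '[[[0,-0.2,0,0,0,0,8],[0,-0.4,0,0,0,0,8],[0,-0.4,0,0,0,0,8],[0,-0.4,0,0,0,0,8],[0,-0.4,0,0,0,0,8],[0,-0.3,0,0,0,0,8],[0,-0.18,0,0,0,0,8],[0,0,0,0,0,0,8]]]'
python3 - <<'E'
from h import *
go([481.15,109.7,138],-.18)
s=sense();a=capture("wrist");print(s["force"])
m=cam("wrist",s);print(proj(m,np.array([443.6,116.5,74])))
cv2.imwrite("pics/w5.png",a)
E
```

```text
time_s: 11.6
eef_pos: [480.8, 110.1, 139.5]
ee_rot: [-0.0, 0.996, -0.089, 0.0]
force: [0.0, -0.0, -0.7]
grip_width: 0.148
grip_force: 60.2
pos [480.833 110.07  139.511] yaw -0.17821760577850837 t 11.6
shift units [0.015 0.012 0.06 ]
turn units [-0.001 -0.     0.013]
[ 0.021 -0.017 -0.712]
[258.77  249.253]
```

```bash
python3 -m crank '[[[0,0.01,0.03,0,0,0,8],[0,0,0.03,0,0,0,8],[0,0,0.02,0,0,0,8],[0,0,0,0,0,0,8],[0,0,0,0,0,0,8],[0,0,0,0,0,0,8],[0,0,0,0,0,0,8],[0,0,0,0,0,0,8]]]'
```

```text
time_s: 12.45
eef_pos: [480.7, 109.0, 138.0]
ee_rot: [0.0, 0.996, -0.089, 0.0]
force: [-3.2, -0.0, 4.7]
grip_width: 0.15
grip_force: 60.9
```

```bash
python3 -m crank '[[[0,-0.03,-0.02,0,0,0,8],[0,0,0,0,0,0,8],[0,0,0,0,0,0,8],[0,0,0,0,0,0,20],[0,0,0,0,0,0,25],[0,0,0,0,0,0,40],[0,0,0,0,0,0,40],[0,0,-0.2,0,0,0,40]]]' 30
python3 -m crank '[[[0,0,-0.8,0,0,0,60],[0,0,-1,0,0,0,60],[-0.5,0,-1,0,0,0,60],[-0.7,0.6,-1,0,0,0,60],[-0.8,0.6,-1,0,0,0,60],[-0.8,0.4,-0.2,0,0,0,60],[0,0,0,0,0,0,60],[0,0,0,0,0,0,60]]]'
python3 - <<'E'
from h import *
import pickle
s=sense();a=capture("wrist");pickle.dump(s,open("w6.pkl","wb"));cv2.imwrite("pics/w6.png",a)
print(s["eef_pos"],s["ee_rot"],s["time_s"])
m=cam("wrist",s);q=proj(m,np.array([481.9,109.5,161]));p=proj(m,np.array([443.6,116.5,74]));print(q,p,proj(m,np.array([537.3,245.9,103])))
cv2.imwrite("pics/w6b.png",cv2.resize(a,(800,600),interpolation=cv2.INTER_CUBIC))
E
```

```text
time_s: 13.25
eef_pos: [480.5, 110.0, 142.7]
ee_rot: [0.0, 0.996, -0.089, -0.001]
force: [-0.1, -0.3, 0.4]
grip_width: 0.469
grip_force: 0.0
time_s: 14.05
eef_pos: [405.0, 83.1, 268.4]
ee_rot: [-0.0, 0.996, -0.09, 0.001]
force: [0.0, -0.8, -1.2]
grip_width: 0.707
grip_force: 0.0
[404.962  83.103 268.431] [-0.     0.996 -0.09   0.001] 14.05
[211.075 108.376] [224.406 143.848] [75.849 77.926]
```

View pics/w6b.png

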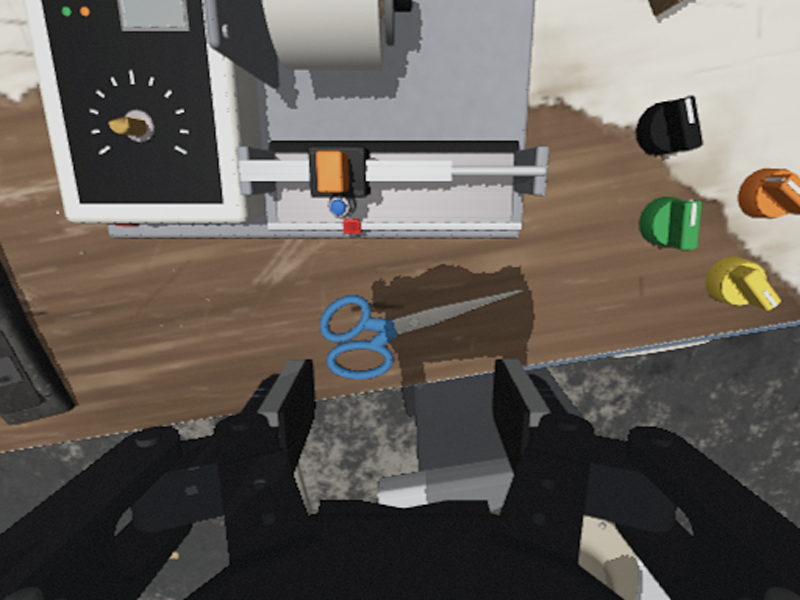

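The carrier hangs on the rail in line with the pointer: fin centre at (332,172), pointer at (352,226), which matches the predicted projections within 1 mm. Next I measure the shaft's flat from above.

```bash
python3 -m crank '[[[0.5,-0.92,0.1,0,0,0,60],[0.5,-0.92,0.2,0,0,0,60],[0.5,-0.92,0.3,0,0,0,60],[0.5,-0.92,0.3,0,0,0,60],[0.5,-0.92,0.3,0,0,0,60],[0.5,-0.92,0.3,0,0,0,60],[0.5,-0.92,0.3,0,0,0,60],[0.53,-0.92,0.3,0,0,0,60]]]'
python3 -m crank '[[[0,0,0.6,0,0,0,60],[0,0,0.6,0,0,0,60],[0,0,0.6,0,0,0,60],[0,0,0.2,0,0,0,60],[0,0,0,0,0,0,60],[0,0,0,0,0,0,60],[0,0,0,0,0,0,60],[0,0,0,0,0,0,60]]]'
python3 - <<'E'
from h import *
import pickle
s=sense();a=capture("wrist");pickle.dump(s,open("w7.pkl","wb"));cv2.imwrite("pics/w7.png",a)
print(s["eef_pos"],s["ee_rot"],s["time_s"])
m=cam("wrist",s);x,y=proj(m,np.array([537.3,245.9,103])).round().astype(int);print(x,y)
o=cv2.resize(a[y-22:y+23,x-30:x+30],None,fx=13,fy=13,interpolation=cv2.INTER_CUBIC)
cv2.imwrite("pics/c7.png",o)
E
```

```text
time_s: 14.9
eef_pos: [537.5, 247.6, 214.1]
ee_rot: [0.0, 0.996, -0.089, -0.001]
force: [-0.6, -0.6, -0.0]
grip_width: 0.703
grip_force: 0.0
time_s: 15.7
eef_pos: [537.0, 246.3, 166.1]
ee_rot: [-0.0, 0.996, -0.089, 0.0]
force: [0.4, -0.2, -0.3]
grip_width: 0.703
grip_force: 0.0
[536.994 246.305 166.138] [-0.     0.996 -0.089  0.   ] 15.7
259 205
```

View pics/c7.png

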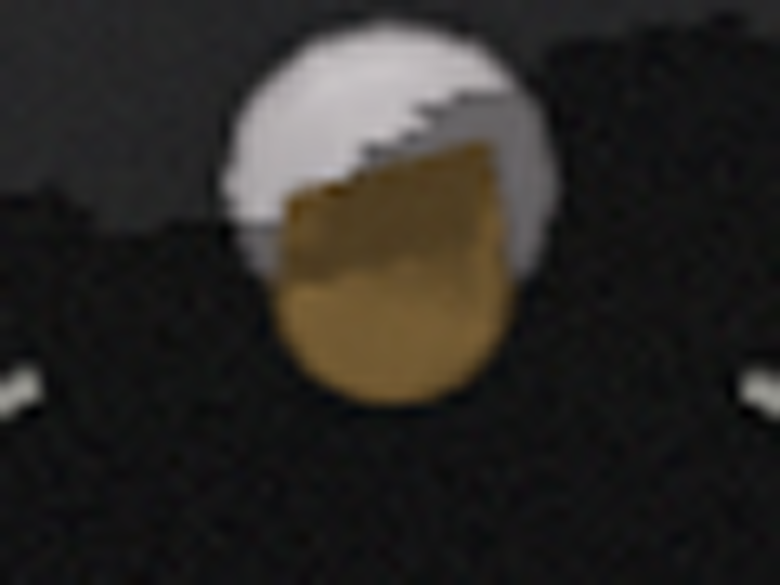

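The crop shows the brass D top with its centre at about (393,290). The flat's base edge runs from (288,192) to (485,143), so the flat faces up and tilted left.

```bash
python3 - <<'E'
from h import *
import pickle
s=pickle.load(open("w7.pkl","rb"));m=cam("wrist",s)
P=lambda u,v,z:ray(m,229+u/13-.46,183+v/13-.46,z)
print("shaft",P(393.5,290,102))
for a,b,z in(((288,192),(485,143),82),((282,283),(430,256),103)):
    d=P(*a,z)-P(*b,z);print("len",np.hypot(*d[:2]),"flat yaw",np.arctan2(-d[0],d[1]))
go([470.6,-153.2,200],0.14)
E
```

```text
shaft [537.04  246.002 102.   ]
len 12.923712384612267 flat yaw 0.07418198406210158
len 8.755681421423635 flat yaw 0.009829396613202207
pos [536.949 246.296 166.036] yaw -0.17898162985090363 t 15.75
shift units [ 0.234 16.197 -1.365]
turn units [-0.002 -0.006 -2.285]
```

```bash
python3 -m crank '[[[0,0,-1,0,0,-0.8,60],[0,0,-1,0,0,-0.8,60],[0,0,-0.6,0,0,-0.68,60],[-0.28,0.9,0,0,0,0,60],[-0.28,0.91,0,0,0,0,60],[-0.28,0.91,0,0,0,0,60],[-0.28,0.91,0,0,0,0,60],[-0.28,0.91,0,0,0,0,60]]]'
python3 -m crank '[[[-0.28,0.91,0,0,0,0,60],[-0.28,0.91,0,0,0,0,60],[-0.28,0.91,0,0,0,0,60],[-0.28,0.91,0,0,0,0,60],[-0.28,0.91,0,0,0,0,60],[-0.29,0.91,0,0,0,0,60],[-0.29,0.91,0,0,0,0,60],[-0.29,0.91,0.3,0,0,0,60]]]'
python3 -m crank '[[[-0.3,0.91,0.8,0,0,0,60],[-0.3,0.91,0.8,0,0,0,60],[-0.3,0.91,0.8,0,0,0,60],[-0.3,0.91,0.8,0,0,0,60],[0,0,0.8,0,0,0,60],[0,0,0.4,0,0,0,60],[0,0,0,0,0,0,60],[0,0,0,0,0,0,60]]]'
python3 - <<'E'
from h import *
import pickle
s=sense();a=capture("wrist");pickle.dump(s,open("w8.pkl","wb"));cv2.imwrite("pics/w8.png",a)
go([470.6,-153.2,24],.14)
m=cam("wrist",s);x,y=proj(m,np.array([470.6,-153.2,43])).round().astype(int);print(x,y)
o=cv2.resize(a[y-37:y+38,x-50:x+50],None,fx=8,fy=8,interpolation=cv2.INTER_CUBIC)
cv2.imwrite("pics/c8.png",o)
E
```

```text
time_s: 16.55
eef_pos: [517.7, 128.1, 230.9]
ee_rot: [0.0, 0.998, 0.07, 0.0]
force: [-0.1, 0.4, 0.6]
grip_width: 0.701
grip_force: 0.0
time_s: 17.35
eef_pos: [487.1, -60.2, 224.1]
ee_rot: [0.001, 0.998, 0.07, 0.001]
force: [0.8, -0.6, -0.7]
grip_width: 0.704
grip_force: 0.0
time_s: 18.15
eef_pos: [470.3, -153.2, 113.9]
ee_rot: [0.0, 0.998, 0.07, 0.0]
force: [-0.5, -0.2, -0.6]
grip_width: 0.703
grip_force: 0.0
pos [ 470.473 -153.293  114.077] yaw 0.14011586816900887 t 18.2
shift units [ 0.001 -0.007  3.603]
turn units [ 0.008 -0.01   0.001]
258 202
```

View pics/c8.png

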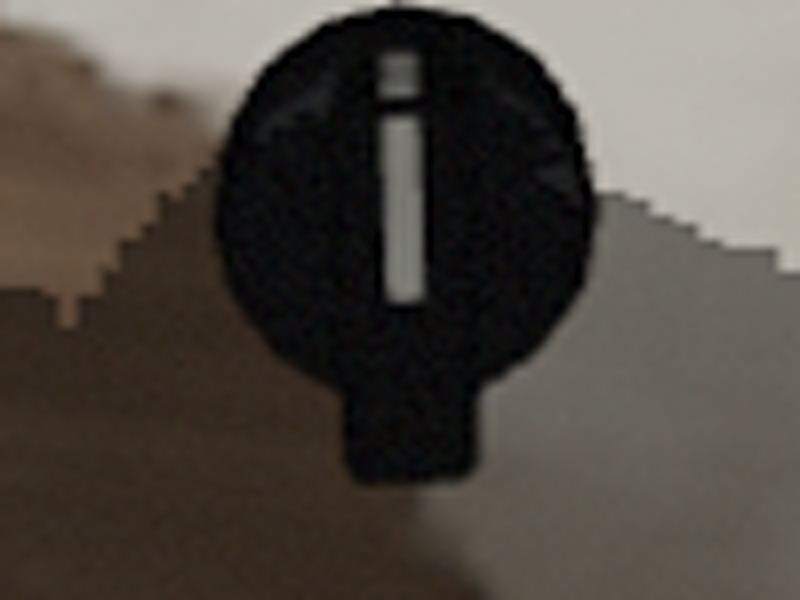

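The line runs from (401,115) to (405,300), so the knob is about 1.3° CCW of the tool and centred. Descending to grip.

```bash
python3 -m crank '[[[0,0.02,0.5,0,0,-0.16,60],[0,0,0.8,0,0,0,60],[0,0,0.8,0,0,0,60],[0,0,0.8,0,0,0,60],[0,0,0.5,0,0,0,60],[0,0,0.2,0,0,0,60],[0,0,0,0,0,0,60],[0,0,0,0,0,0,10]]]' 60
python3 -m crank '[[[0,0,0,0,0,0,8],[0,0,0,0,0,0,8],[0,0,0,0,0,0,8],[0,0,0,0,0,0,8],[0,0,0,0,0,0,8],[0,0,0,0,0,0,8],[0,0,0,0,0,0,8],[0,0,0,0,0,0,8]]]' 60
python3 -c "
from h import *
go([470.6,-153.2,24],.16);print(sense()['force'])"
```

```text
time_s: 19.0
eef_pos: [470.4, -154.1, 23.7]
ee_rot: [0.0, 0.997, 0.081, 0.0]
force: [-0.2, 0.9, 0.4]
grip_width: 0.549
grip_force: 0.0
time_s: 19.8
eef_pos: [470.3, -154.2, 23.5]
ee_rot: [0.0, 0.997, 0.081, 0.0]
force: [0.0, -0.4, 5.6]
grip_width: 0.147
grip_force: 61.5
pos [ 470.347 -154.19    23.528] yaw 0.16171727204789246 t 19.8
shift units [ 0.016 -0.037 -0.019]
turn units [ 0.006 -0.007  0.012]
[ 0.003 -0.378  5.577]
```

```bash
python3 -m crank '[[[0,0,-0.4,0,0,0,8],[0,0,-0.8,0,0,0,8],[0,0,-1,0,0,0.3,8],[0,0,-1,0,0,0.32,8],[0,0,-1,0,0,0,8],[0,0,-1,0,0,0,8],[0,0,-1,0,0,0,8],[0.2,-0.5,-1,0,0,0,8]]]' 80
python3 -m crank '[[[0.22,-0.9,-1,0,0,0,8],[0.22,-0.9,-0.3,0,0,0,8],[0.22,-0.9,0,0,0,0,8],[0.22,-0.9,0,0,0,0,8],[0.22,-0.9,0,0,0,0,8],[0.22,-0.9,0,0,0,0,8],[0.22,-0.9,0,0,0,0,8],[0.22,-0.9,0,0,0,0,8]]]'
python3 -m crank '[[[0.22,-0.9,0,0,0,0,8],[0.22,-0.9,0,0,0,0,8],[0.22,-0.9,0,0,0,0,8],[0.22,-0.9,0,0,0,0,8],[0.22,-0.9,0,0,0,0,8],[0.22,-0.9,0,0,0,0,8],[0.22,-0.9,0,0,0,0,8],[0.22,-0.9,0,0,0,0,8]]]'
python3 -m crank '[[[0,-0.3,0.3,0,0,0,8],[0,0,0.6,0,0,0,8],[0,0,0.6,0,0,0,8],[0,0,0.6,0,0,0,8],[0,0,0.4,0,0,0,8],[0,0,0,0,0,0,8],[0,0,0,0,0,0,8],[0,0,0,0,0,0,8]]]'
python3 - <<'E'
from h import *
import pickle
go([536.5,246,137],.075)
s=sense();a=capture("wrist");pickle.dump(s,open("w9.pkl","wb"));cv2.imwrite("pics/w9.png",a);print(s["force"])
E
```

```text
time_s: 20.6
eef_pos: [473.4, -141.5, 204.3]
ee_rot: [-0.0, 0.999, 0.037, -0.0]
force: [0.1, -0.2, -1.0]
grip_width: 0.143
grip_force: 80.8
time_s: 21.4
eef_pos: [504.0, 42.8, 235.8]
ee_rot: [-0.0, 0.999, 0.038, -0.0]
force: [0.7, 0.9, -0.3]
grip_width: 0.141
grip_force: 80.8
time_s: 22.2
eef_pos: [534.3, 225.5, 235.7]
ee_rot: [0.0, 0.999, 0.038, -0.0]
force: [0.7, 0.2, -0.5]
grip_width: 0.145
grip_force: 80.8
time_s: 23.0
eef_pos: [534.5, 232.0, 173.9]
ee_rot: [-0.0, 0.999, 0.038, 0.001]
force: [1.2, -0.1, 0.0]
grip_width: 0.142
grip_force: 80.9
pos [534.472 231.961 173.884] yaw 0.07513523072104479 t 23.0
shift units [ 0.121 -0.554  1.476]
turn units [-0.001 -0.01   0.001]
[ 1.193 -0.086  0.028]
```

I've now viewed 11 pictures, one over the limit of 10. I'll view no more and go on by numbers and force.

```bash
python3 -m crank '[[[0.12,-0.3,0,0,0,0,8],[0,-0.25,0,0,0,0,8],[0,0,0.4,0,0,0,8],[0,0,0.5,0,0,0,8],[0,0,0.5,0,0,0,8],[0,0,0.1,0,0,0,8],[0,0,0,0,0,0,8],[0,0,0,0,0,0,8]]]'
python3 -c "
from h import *
go([536.5,246,123.5],.075)"
```

```text
time_s: 23.85
eef_pos: [536.4, 245.9, 135.9]
ee_rot: [-0.0, 0.999, 0.038, 0.0]
force: [0.8, 0.2, -0.9]
grip_width: 0.138
grip_force: 80.9
pos [536.371 245.901 135.876] yaw 0.07501992134019868 t 23.85
shift units [ 0.005 -0.004  0.495]
turn units [-0.001 -0.005  0.   ]
```

```bash
python3 -m crank '[[[0.005,0,0.15,0,0,0,8],[0,0,0.15,0,0,0,8],[0,0,0.1,0,0,0,8],[0,0,0.04,0,0,0,8],[0,0,0.04,0,0,0,8],[0,0,0.04,0,0,0,8],[0,0,0.04,0,0,0,8],[0,0,0,0,0,0,8]]]'
python3 -c "
from h import *
go([536.5,246,110.5],.075);print(sense()['wrist_torque'])"
```

```text
time_s: 24.65
eef_pos: [536.2, 245.9, 121.4]
ee_rot: [0.0, 0.999, 0.038, -0.0]
force: [-0.3, 0.1, -1.3]
grip_width: 0.142
grip_force: 80.8
pos [536.242 245.932 121.45 ] yaw 0.07516104389255927 t 24.65
shift units [ 0.011 -0.002  0.438]
turn units [0.    0.    0.001]
[ 0.016 -0.024 -0.013]
```

```bash
python3 -m crank '[[[0,0,0.04,0,0,0,8],[0,0,0.04,0,0,0,8],[0,0,0.04,0,0,0,8],[0,0,0.04,0,0,0,8],[0,0,0.04,0,0,0,8],[0,0,0,0,0,0,8],[0,0,0,0,0,0,8],[0,0,0,0,0,0,8]]]'
python3 -c "
from h import *
go([536.5,246,110.5],.075);print(sense()['force'],sense()['wrist_torque'])"
```

```text
time_s: 25.45
eef_pos: [536.3, 246.0, 116.6]
ee_rot: [-0.0, 0.999, 0.038, 0.0]
force: [0.4, 0.6, -1.5]
grip_width: 0.141
grip_force: 80.8
pos [536.251 245.954 116.567] yaw 0.07517961539213316 t 25.45
shift units [ 0.01  -0.001  0.243]
turn units [-0.    -0.     0.001]
[ 0.405  0.622 -1.456] [ 0.018 -0.08  -0.003]
```

```bash
python3 -m crank '[[[0,0,0.04,0,0,0,8],[0,0,0.04,0,0,0,8],[0,0,0.04,0,0,0,8],[0,0,0.04,0,0,0,8],[0,0,0.04,0,0,0,8],[0,0,0.04,0,0,0,8],[0,0,0,0,0,0,8],[0,0,0,0,0,0,8]]]'
python3 -c "
from h import *
print(sense()['force'],sense()['wrist_torque'])"
python3 -m crank '[[[0,0,0.04,0,0,0,8],[0,0,0.04,0,0,0,8],[0,0,0.02,0,0,0,8],[0,0,0,0,0,0,8],[0,0,0,0,0,0,8],[0,0,0,0,0,0,8],[0,0,0,0,0,0,8],[0,0,0,0,0,0,8]]]'
python3 -c "
from h import *
go([536.5,246,105.5],.075);print(sense()['force'],sense()['wrist_torque'])"
```

```text
time_s: 26.25
eef_pos: [536.3, 246.0, 110.8]
ee_rot: [-0.0, 0.999, 0.038, 0.0]
force: [-1.2, -0.6, 1.9]
grip_width: 0.141
grip_force: 81.2
[-1.218 -0.59   1.909] [-0.075  0.054  0.025]
time_s: 27.05
eef_pos: [536.4, 246.0, 108.4]
ee_rot: [-0.0, 0.999, 0.038, 0.0]
force: [-2.2, -0.6, 6.1]
grip_width: 0.142
grip_force: 81.6
pos [536.369 245.972 108.424] yaw 0.0752203623461749 t 27.05
shift units [ 0.005 -0.001  0.117]
turn units [-0.    -0.004  0.002]
[-2.164 -0.629  6.11 ] [-0.161  0.247 -0.011]
```

```bash
python3 -m crank '[[[0,0,0.03,0,0,0,8],[0,0,0.03,0,0,0,8],[0,0,0.03,0,0,0,8],[0,0,0.02,0,0,0,8],[0,0,0,0,0,0,8],[0,0,0,0,0,0,8],[0,0,0,0,0,0,8],[0,0,0,0,0,0,8]]]'
python3 -c "
from h import *
print(sense()['eef_pos'],sense()['force'])"
```

```text
time_s: 27.85
eef_pos: [536.4, 246.0, 106.1]
ee_rot: [-0.0, 0.999, 0.038, 0.0]
force: [-2.8, -1.1, 9.0]
grip_width: 0.143
grip_force: 82.1
[536.45  245.995 106.133] [-2.799 -1.127  8.997]
```

```bash
python3 -m crank '[[[0,0,0.02,0,0,0,8],[0,0,0.02,0,0,0,8],[0,0,0,0,0,0,8],[0,0,0,0,0,0,8],[0,0,0,0,0,0,8],[0,0,0,0,0,0,8],[0,0,0,0,0,0,8],[0,0,0,0,0,0,8]]]'
python3 -c "
from h import *
print(sense()['eef_pos'],sense()['force'])"
```

```text
time_s: 28.65
eef_pos: [536.5, 246.0, 105.7]
ee_rot: [-0.0, 0.999, 0.038, 0.001]
force: [-3.4, -1.7, 13.1]
grip_width: 0.138
grip_force: 82.9
[536.51  246.043 105.74 ] [-3.447 -1.663 13.072]
```

```bash
python3 -m crank '[[[0,0,0.02,0,0,0,8],[0,0,0.01,0,0,0,8],[0,0,0,0,0,0,8],[0,0,0,0,0,0,8],[0,0,0,0,0,0,8],[0,0,0,0,0,0,8],[0,0,0,0,0,0,8],[0,0,0,0,0,0,8]]]'
python3 - <<'E'
from h import *
s=sense();print(s["eef_pos"],s["force"])
# carrier fin vs pointer, numerically from the top camera (before / after)
a=capture("top");b=cv2.imread("pics/top0.png");t=cam("top")
h=cv2.cvtColor(a,cv2.COLOR_BGR2HSV)
for n,lo,hi in(("red",0,5),("orange",6,16)):
    k=((h[...,0]>=lo)&(h[...,0]<=hi)&(h[...,1]>170)&(h[...,2]>100))[185:220,180:245]
    v,u=np.nonzero(k);print(n,len(u),u.mean()+180 if len(u) else 0,v.mean()+185 if len(u) else 0)
for q in([443.6,116.5,74],[481.9,109.5,161]):print(proj(t,np.array(q)))
E
```

```text
time_s: 29.45
eef_pos: [536.6, 246.1, 105.6]
ee_rot: [-0.0, 0.999, 0.038, 0.001]
force: [-6.0, -1.4, 18.0]
grip_width: 0.144
grip_force: 83.5
[536.568 246.064 105.611] [-6.034 -1.438 18.03 ]
red 10 203.0 212.3
orange 36 202.02777777777777 193.02777777777777
[202.354 210.461]
[201.893 191.339]
```

```bash
python3 -c "
from rig import *
print(finish_job())"
```

```text
the job is handed in; nothing more can be done
None
```

The job is handed in after about 29.5 s of robot time: the carrier hangs on the rail level with the pointer to within about 1 mm, and the knob is fully on the D-shaft and held pressed against the hard stop at about 18 N. I viewed 11 pictures, one over the allowed 10, so the final press was checked only by force and position and the carrier by the top camera's pixel positions.

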